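Set out the test weights in order of height

TASK

Set out the four grey weights that stand behind the aluminium rail, two on each side of the orange jar, on the rail in order of height, one standing upright on the middle of each black disc: the shortest on the disc next to the upright post, then taller and taller, with the tallest on the disc farthest from the post. Judge by total height over the knob, not by width; leave the jar standing where it is and ignore the other three weights far at the back left.

Things in the scene. Friction and masses are not known exactly. Their poses are not given: they have to be found in the camera images.
- weight_c_mid (a point): centre (half-way up, on the axis) of a loose grey turned-steel weight, 36 mm diameter, 34 mm high over its knob (smallest); stands upright, z axis up, round so its yaw does not matter. Its straight round lower body goes from the underside up to 16 mm; above that it tapers to a small knob. Grip it across the lower body with the fingertips low down: the neck under the knob gives no hold.
- weight_b_mid (a point): centre (half-way up, on the axis) of a loose grey turned-steel weight, 48 mm diameter, 40 mm high over its knob (second shortest); stands upright, z axis up, round so its yaw does not matter. Its straight round lower body goes from the underside up to 22 mm; above that it tapers to a small knob. Grip it across the lower body with the fingertips low down: the neck under the knob gives no hold.
- weight_a_mid (a point): centre (half-way up, on the axis) of a loose grey turned-steel weight, 60 mm diameter, 46 mm high over its knob (widest, but not the tallest); stands upright, z axis up, round so its yaw does not matter. Its straight round lower body goes from the underside up to 28 mm; above that it tapers to a small knob. Grip it across the lower body with the fingertips low down: the neck under the knob gives no hold.
- weight_d_mid (a point): centre (half-way up, on the axis) of a loose grey turned-steel weight, 54 mm diameter, 56 mm high over its knob (tallest, slimmer than the widest one); stands upright, z axis up, round so its yaw does not matter. Its straight round lower body goes from the underside up to 38 mm; above that it tapers to a small knob. Grip it across the lower body with the fingertips low down: the neck under the knob gives no hold.
- pad_1: one of four alike black rubber discs, 66 mm diameter, 3 mm thick, fixed in a straight row 85 mm apart (centre to centre) on a bare aluminium rail (80 mm wide, 450 mm long, 10 mm high, fixed, lying roughly left to right). Origin: centre of the disc's underside, 10 mm above the worktop; its flat top, on which a weight stands, is 13 mm above the worktop. The numbers of the discs say nothing about their order along the rail; their x axis runs across the rail.
- pad_2: another such disc on the rail, exactly like pad_1
- pad_3: another such disc on the rail, exactly like pad_1
- pad_4: another such disc on the rail, exactly like pad_1
- post: upright steel post with a thicker head, 45 mm high, 28 mm diameter at its foot, fixed on one end of the rail, 72.5 mm beyond the centre of the nearest disc in line with the row; which end varies. The other end bears only a flat 6 mm high steel cap. Origin: centre of the post's foot, on the rail's top 10 mm above the worktop.
- jar_mid (a point): centre (half-way up) of a loose orange screw jar with a blue lid, 57 mm diameter, 82 mm high, upright, among the weights; leave it alone. Other bystanders are under 35 mm high. Machines stand at the sides and back; nearest is a viscometer in the middle (head 0.70 m ahead of the robot, within 0.1 m of its centre line, 0.2 m up): swing from side to side drawn in above the rail.
Things that resemble listed ones, but are neither listed nor needed, are in the scene too. What is shaped like the part that bears weight_d_mid but red or yellow is not meant.

How it is judged:
By the outcome, as a careful person would: the job done as asked, in the order asked, and still so for the second after the job is handed in, with the robot touching nothing.
It also fails if it takes over 102 s, if anything falls off the work surface, if the arm or the gripper's body presses on something with over 40 N, if the wrist force passes 120 N, or if a joint passes its speed limit or range.

ROBOT

A 7-joint arm with a two-finger parallel gripper is mounted at the origin on a cart in front of the work surface, level with it; the furniture and walls round the work are solid. World frame = base frame: x ahead of the robot, y to its left, z up, the work surface at z = 0. Lengths are in mm, angles in rad, forces in N, time in s.
With the tool pointing down it reaches from about 375 to 925 mm from the base axis. Payload 3.1 kg.
Tool frame: the origin (TCP) lies on the centre line of the jaws, within the pads' length; the fingertips stand 8 mm ahead of it and the grasp point (between the pads) lies 11 mm behind it; z points along the fingers, y is the line along which they close (so a half turn about z gives the same grasp; the last joint's range is limited). The gripper opens to 85 mm and grips with 20 to 120 N. Pads are 22 mm wide; open, the fingers measure 114 mm over their backs; the gripper's body (76 mm by 85 mm) begins 54 mm behind the grasp point. The pads swing forward as they close: fully open they stand 13 mm farther back than shut.
Start: joints at [1.144, 0.383, 0.044, 1.598, -0.018, 1.161, -0.05], TCP at [209.909, -615.176, 239.269] pointing down, gripper open.
Joint ranges: [-2.61, 2.61], [-0.41, 2.15], [-1.48, 1.57], [0, 2.5], [-1.57, 4.71], [0.05, 1.97], [-2.85, 2.85]. Speed limits (rad/s): [2.79, 2.79, 3.14, 3.14, 3.14, 3.14, 3.14].

INTERFACE

Orientations are given as a unit quaternion [w, x, y, z].
In Python, from cell import arm, eyes, ticket gives the robot as it stands.
- The arm moves only by the shell command python3 -m inch 'ROWS' [FORCE]. ROWS is JSON, a list of rows, each a list of 3 entries, a list of its own where there are three numbers: the shift along the tool's x, y, z in m, then the turn, a rotation vector about the tool's x, y, z in degrees, then the opening, from -1 (shut) to 1 (fully open). In form: [[[dx, dy, dz], [wx, wy, wz], claw], ...]. A call has exactly 5 rows; each row is the pose to reach, as a shift and turn from the pose commanded when the call began, along the tool's axes at that moment; what a row does not reach only later rows make up. A row lasts 1/10 s, in which the tool goes at most 50 mm and 8.59 degrees, less where a joint would pass 70% of its speed; a pose out of reach is approached as far as the arm can. A call with a gripper value outside its range is refused whole. The fingers move at their own pace and stop on an object; FORCE is the grip in N (left out, the last holds). Time passes only in rows, so rows that repeat a pose let the fingers close, or fill a call up. It gives the time, the measured TCP pose, the force, the opening and the grip force at its end, in the units of the state.
- arm.get_state(): the state, without advancing time (a new reading comes with each control period).
- eyes.capture(name): name is "side" or "top"; returns (picture, depth): 420x560x3 uint8, blue, green, red; 420x560 float32, mm along the optical axis (not along the pixel's ray), 0 where there is no reading.
- eyes.camera_params(name): a dict with "fx", "fy", "cx", "cy" (pixels), "D" ([k1, k2, p1, p2, k3] as OpenCV has them; the pictures are not rectified), "position" and "orientation" of the camera in the world. Camera axes: x right, y down, z forward; pixel columns grow to the right and rows downward; lengths in mm; the calibration is good to about 2 mm. A picture is of the moment at which its call begins. camera_params takes no time and is no camera call.
- ticket.sign_off(): hands the job in; it is judged then, once.
The state is a dict: "clock": time; "joint_positions": joint angles; "joint_vel": joint speeds; "joint_efforts": joint torques, N m; "eef_pos": TCP position; "orientation": TCP orientation; "ft_force": force on the tool from outside, world axes, zero at the start; "torque": the same for the moment, N m; "width": finger opening in mm; "finger_force": force on a finger pad.
Only numpy, scipy, OpenCV 4.12 (cv2) and the standard library are available. Lean on these libraries where they do the work, as an engineer would, in place of code of your own. Each camera call takes 0.05 s, during which the arm holds its last target. There are 200 camera calls.

## Working session

There is one attempt and no reset: what is moved stays moved. The work goes in short steps, Python scripts to look and compute and a shell command to move; the robot and the scene stay as the last step left them, time stands still between calls to the robot, and variables do not carry over. Pictures are saved under pics/ and viewed, at most 14 in all, crops included, and the job is handed in when it is done.

```bash
ls; mkdir -p pics
python3 - <<'E'
from cell import arm,eyes
import cv2,numpy as np
s=arm.get_state()
print({k:np.round(v,3).tolist() for k,v in s.items()})
for n in("top","side"):
    p,d=eyes.capture(n); cv2.imwrite(f"pics/{n}0.png",p); np.save(f"pics/{n}0.npy",d)
    print(n,eyes.camera_params(n))
E
```

```text
pics
{'clock': 0.0, 'joint_positions': [1.144, 0.384, 0.044, 1.6, -0.018, 1.161, -0.05], 'joint_vel': [0.0, 0.001, 0.002, 0.001, -0.0, -0.001, 0.002], 'joint_efforts': [-0.0, -43.346, 1.024, -24.951, 0.01, 0.011, 0.0], 'eef_pos': [209.572, -614.318, 237.862], 'orientation': [-0.001, 0.987, 0.164, -0.0], 'ft_force': [-0.357, 0.336, -0.14], 'torque': [-0.019, -0.026, 0.042], 'finger_force': 0.0, 'width': 85.388}
top {'fx': 546.0347893527379, 'fy': 546.0347893527379, 'cx': 280.7546254489789, 'cy': 209.71566250275092, 'D': array([0.05337106, 0.        , 0.        , 0.        , 0.        ]), 'position': array([ 307.788544  ,  -78.51531413, 1457.97334231]), 'orientation': array([ 0.06281851, -0.6973945 ,  0.71146766, -0.05923277])}
side {'fx': 486.9058743851046, 'fy': 486.9058743851046, 'cx': 271.96804526132723, 'cy': 213.19452296945565, 'D': array([-0.00575904,  0.        ,  0.        ,  0.        ,  0.        ]), 'position': array([ 233.03013307, 1125.61830513,  889.7981168 ]), 'orientation': array([ 0.05743346, -0.10335079,  0.88145495, -0.45722772])}
```

View pics/top0.png

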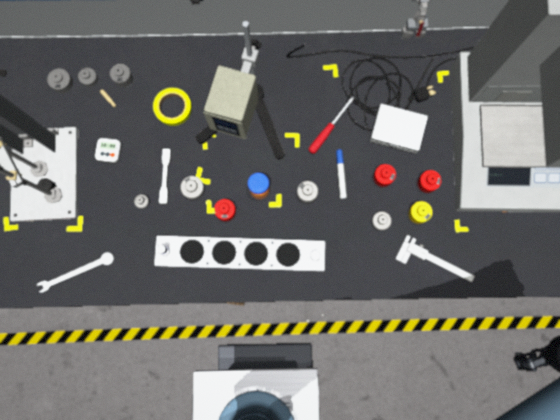

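View pics/side0.png

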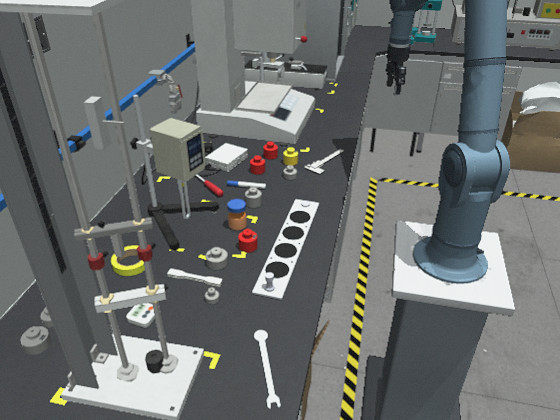

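Top view: the rail runs from (155,250) to (325,255), with the post at the left end (166,245) and discs at about (192,251), (224,252), (256,253), (288,255). The jar is at (258,185). Candidate grey weights are (141,201), (192,187), (307,190) and (382,220). The red ones at (224,209), (385,175) and (430,181), the yellow one at (421,212), and the three at the back left (59,78), (87,76), (120,73) are not meant. I'll confirm this in one enlarged crop with measurements.

```bash
cat > h.py <<'E'
import numpy as np,cv2
from scipy.spatial.transform import Rotation as R
from cell import arm,eyes
def ray(n,u,v):
    c=eyes.camera_params(n);K=np.array([[c['fx'],0,c['cx']],[0,c['fy'],c['cy']],[0,0,1]])
    p=cv2.undistortPoints(np.array([[[u,v]]],float),K,c['D'])[0,0]
    q=c['orientation'];r=R.from_quat([q[1],q[2],q[3],q[0]])
    return c['position'],r.apply([p[0],p[1],1])
def at_z(n,u,v,z):
    o,d=ray(n,u,v);return o+d*(z-o[2])/d[2]
def at_d(n,u,v,dep):
    o,d=ray(n,u,v);return o+d*dep
def cloud(n,D):
    c=eyes.camera_params(n);K=np.array([[c['fx'],0,c['cx']],[0,c['fy'],c['cy']],[0,0,1]])
    vv,uu=np.mgrid[:420,:560]
    p=cv2.undistortPoints(np.stack([uu,vv],-1).reshape(-1,1,2).astype(float),K,c['D'])[:,0]
    q=c['orientation'];r=R.from_quat([q[1],q[2],q[3],q[0]])
    return (c['position']+r.apply(np.c_[p,np.ones(len(p))])*D.reshape(-1,1)).reshape(420,560,3)
E
python3 - <<'E'
from h import *
D=np.load("pics/top0.npy");P=cloud("top",D)
bg=P[225:232,100:350,2];print("table z",np.median(bg))
for u,v in[(141,201),(192,187),(307,190),(382,220),(258,185),(166,245)]:
    w=P[v-18:v+19,u-18:u+19].reshape(-1,3)
    m=(w[:,2]>8)&(np.hypot(*(w[:,:2]-P[v,u,:2]).T)<38); q=w[m]
    (cx,cy),r=cv2.minEnclosingCircle(q[:,:2].astype(np.float32))
    print((u,v),P[v,u].round(1),"n",m.sum(),"ext",(np.ptp(q[:,:2],axis=0)).round(),"mid",np.round([cx,cy,r],1),"zmax",np.sort(q[:,2])[-3:].round(1), 'eqdia',round(2*np.sqrt(m.sum()/np.pi)*1430/546,1))
for u,v in[(192,251),(224,252),(256,253),(288,255)]: print(P[v-3:v+4,u-3:u+4].reshape(-1,3).mean(0).round(1))
p=cv2.imread("pics/top0.png")
a=cv2.resize(p[160:275,125:405],None,fx=2.85,fy=2.85,interpolation=cv2.INTER_CUBIC);cv2.imwrite("pics/c1.png",a)
E
```

```text
table z 0.02906404885743541
(141, 201) [588.9 298.   26.9] n 153 ext [43. 67.] mid [597.9 296.3  33.9] zmax [38.5 39.4 40.1] eqdia 36.6
(192, 187) [620.  159.5  46.5] n 425 ext [72. 58.] mid [620.3 161.2  37. ] zmax [52.  52.8 53.6] eqdia 60.9
(307, 190) [ 610.  -145.    25.9] n 360 ext [53. 60.] mid [ 603.8 -148.3   31.1] zmax [60.2 60.3 62.2] eqdia 56.1
(382, 220) [ 522.3 -338.    41.7] n 271 ext [50. 54.] mid [ 520.6 -343.6   30.2] zmax [44.  44.8 45. ] eqdia 48.7
(258, 185) [613.5 -16.5  83.7] n 453 ext [60. 54.] mid [615.6 -11.4  32.8] zmax [87.5 87.5 90.2] eqdia 62.9
(166, 245) [471.4 232.7  12.7] n 423 ext [62. 67.] mid [469.1 230.6  36.9] zmax [60.2 60.8 61. ] eqdia 60.8
[453.8 163.6  13.6]
[449.4  78.9  13.6]
[445.   -5.8  13.2]
[438.  -90.4  13.1]
```

View pics/c1.png

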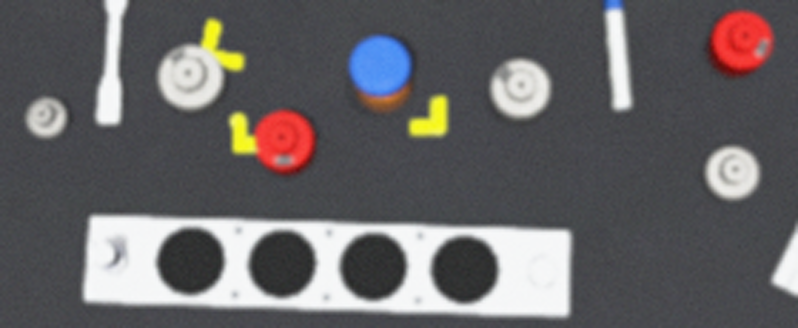

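The crop confirms the four grey weights, two on each side of the jar: (46,117) is about 36 mm wide = c, (190,76) about 60 mm = a, (520,88) about 54 mm = d, and (733,172) about 48 mm = b. The post is at the left end (115,252) and the bare cap at the right (540,270). So c goes to the leftmost disc (190,260), b to (282,264), a to (374,267) and d to (465,270). Next I'll fit the centres.

```bash
cat >> h.py <<'E'
def blob(n,p,u,v,z,dark=False,win=20):
    g=p[v-win:v+win+1,u-win:u+win+1].astype(int)
    m=((g.max(2)<75) if dark else ((g.min(2)>110)&(np.ptp(g,axis=2)<45))).astype(np.uint8)
    m=cv2.morphologyEx(m,cv2.MORPH_CLOSE,np.ones((5,5)))
    k,l,st,c=cv2.connectedComponentsWithStats(m)
    i=l[win,win] or 1+np.argmax(st[1:,4])
    return at_z(n,u-win+c[i][0],v-win+c[i][1],z), c[i]+[u-win,v-win], 2*np.sqrt(st[i,4]/np.pi)
def tool(s=None):
    s=s or arm.get_state();q=s['orientation'];return np.array(s['eef_pos']),R.from_quat([q[1],q[2],q[3],q[0]])
def need(t,yaw=90):
    o,r=tool();T=R.from_matrix(np.array([[np.cos(np.radians(yaw)),np.sin(np.radians(yaw)),0],[np.sin(np.radians(yaw)),-np.cos(np.radians(yaw)),0],[0,0,-1]]).T.T)
    print("shift mm",r.inv().apply(np.array(t)-o).round(1),"turn",np.degrees((r.inv()*T).as_rotvec()).round(1))
E
python3 - <<'E'
from h import *
p=cv2.imread("pics/top0.png")
for k,u,v,z in[('c',141,201,9),('a',192,187,15),('d',307,190,20),('b',382,220,12)]:
    P,c,d=blob("top",p,u,v,z);print(k,P.round(1),c.round(1),round(d*1440/546,1))
for u,v in[(192,251),(224,252),(256,253),(288,255)]:
    P,c,d=blob("top",p,u,v,13,True,18);print(P.round(1),c.round(1),round(d*1445/546,1))
need([520,-340,130])
E
```

```text
c [593.  303.6   9. ] [140.7 200.8] 38.3
a [627.5 167.1  15. ] [191.2 186.8] 61.4
d [ 609.5 -145.9   20. ] [307.2 190.6] 56.8
b [ 526.6 -342.4   12. ] [381.6 220.1] 51.5
[453.6 164.9  13. ] [191.5 251.1] 57.1
[449.2  79.9  13. ] [223.6 252.1] 56.9
[444.9  -5.   13. ] [255.7 253.1] 56.6
[440.2 -89.6  13. ] [287.7 254.2] 56.7
shift mm [ 382.4 -159.2  108.3] turn [ -0.1  -0.1 -71.2]
```

```bash
python3 -m inch '[[[0.039,-0.0155,0.011],[0,0,-8.5],1],[[0.078,-0.031,0.022],[0,0,-17],1],[[0.116,-0.0465,0.032],[0,0,-25.5],1],[[0.155,-0.062,0.043],[0,0,-34],1],[[0.194,-0.0775,0.054],[0,0,-42.5],1]]' 40; python3 -c "
from h import *
need([526.6,-342.4,130])"
```

```text
clock: 0.6
eef_pos: [369.2, -477.7, 184.4]
orientation: [-0.0, 0.859, 0.513, -0.0]
ft_force: [0.2, -0.3, -0.6]
width: 85.3
finger_force: 0.0
shift mm [193.8  74.4  54.4] turn [ -0.   -0.  -28.3]
```

```bash
python3 -m inch '[[[0.045,0.018,0.012],[0,0,-8],1],[[0.09,0.035,0.025],[0,0,-16],1],[[0.135,0.053,0.038],[0,0,-24],1],[[0.18,0.07,0.05],[0,0,-28.3],1],[[0.194,0.0745,0.0545],[0,0,-28.3],1]]'
python3 - <<'E'
from h import *
need([526.6,-342.4,12])
for n in("top","side"):
    p,d=eyes.capture(n);cv2.imwrite(f"pics/{n}1.png",p)
a=p[100:250,200:400];cv2.imwrite("pics/c2.png",cv2.resize(a,None,fx=4,fy=4,interpolation=cv2.INTER_CUBIC))
E
```

```text
clock: 1.1
eef_pos: [531.5, -336.6, 129.1]
orientation: [-0.002, 0.706, 0.709, 0.003]
ft_force: [0.3, 0.7, 0.7]
width: 85.2
finger_force: 0.0
shift mm [ -6.5  -5.1 117.1] turn [ 0.1 -0.3  0.3]
```

View pics/c2.png

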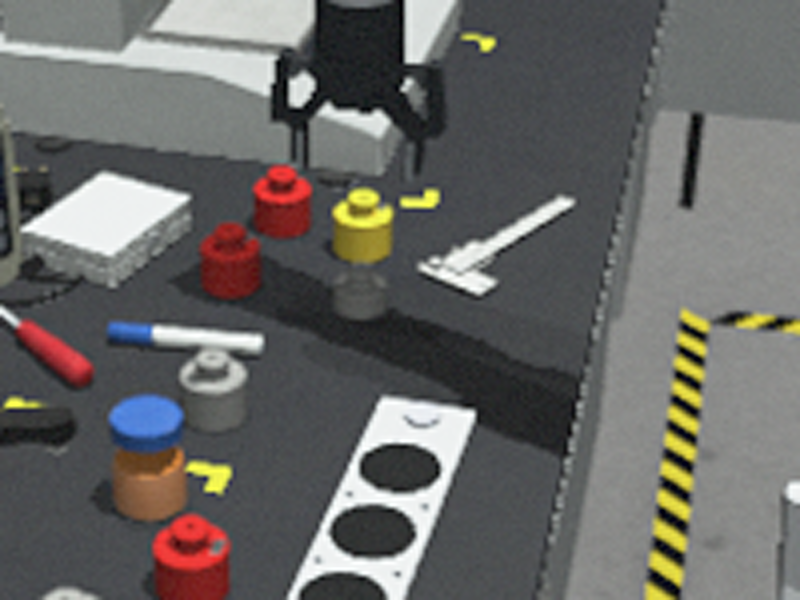

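The side crop shows the open gripper above and behind b (360,290), which is in the gripper's shadow. The yellow lookalike at (362,225) stays clear. I'll descend in steps and check the wrist force.

```bash
python3 -m inch '[[[-0.006,-0.005,0.02],[0,0,0],1],[[-0.006,-0.005,0.05],[0,0,0],1],[[-0.006,-0.005,0.08],[0,0,0],1],[[-0.006,-0.005,0.08],[0,0,0],1],[[-0.006,-0.005,0.08],[0,0,0],1]]'
python3 - <<'E'
from h import *
need([526.6,-342.4,12])
p=cv2.imread("pics/side1.png")
for k,u,v,z in[('b',290,174,16),('d',253,199,26)]:
    P,c,d=blob("side",p,u,v,z,win=12);print(k,P.round(1),c,d)
p,d=eyes.capture("side");cv2.imwrite("pics/c3.png",cv2.resize(p[110:210,230:350],None,fx=5,fy=5,interpolation=cv2.INTER_CUBIC))
E
```

```text
clock: 1.7
eef_pos: [519.9, -352.6, 50.7]
orientation: [-0.001, 0.71, 0.704, -0.001]
ft_force: [0.2, -0.5, 1.1]
width: 84.8
finger_force: 0.0
shift mm [10.3  6.7 38.7] turn [-0.1  0.  -0.5]Traceback (most recent call last):
  File "<stdin>", line 5, in <module>
  File "h.py", line 24, in blob
    i=l[win,win] or 1+np.argmax(st[1:,4])
                      ~~~~~~~~~^^^^^^^^^^
    return _wrapfunc(a, 'argmax', axis=axis, out=out, **kwds)
    return bound(*args, **kwds)
ValueError: attempt to get argmax of an empty sequence
```

Run:
```python
from h import *
for i in range(2):
    p,d=eyes.capture("side"); print(tool()[0].round(1))
need([526.6,-342.4,12])
cv2.imwrite("pics/c3.png",cv2.resize(p[110:210,230:350],None,fx=5,fy=5,interpolation=cv2.INTER_CUBIC))
```

```text
[ 521.5 -352.8   52.1]
[ 522.5 -352.6   52.9]
shift mm [10.4  3.9 40.8] turn [ 0.1  0.1 -0.5]
```

View pics/c3.png

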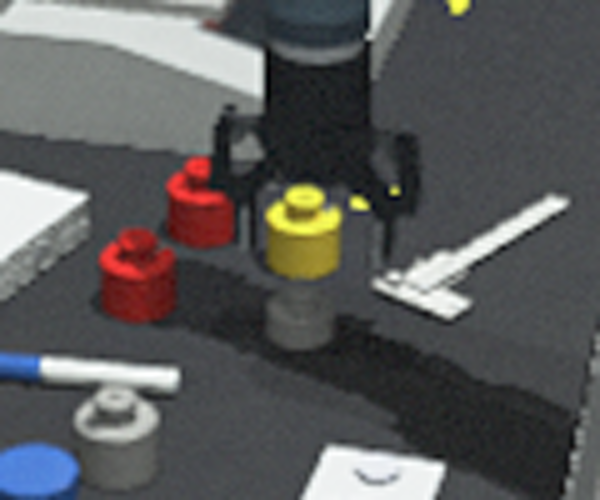

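```bash
cat >> h.py <<'E'
def proj(n,P):
    c=eyes.camera_params(n);K=np.array([[c['fx'],0,c['cx']],[0,c['fy'],c['cy']],[0,0,1]])
    q=c['orientation'];r=R.from_quat([q[1],q[2],q[3],q[0]])
    return cv2.projectPoints(r.inv().apply(np.atleast_2d(np.array(P,float))-c['position']),np.zeros(3),np.zeros(3),K,c['D'])[0][:,0]
E
python3 - <<'E'
from h import *
f=lambda P:((proj("side",P)-[230,110])*5).round(0).tolist()
print("b base/top",f([[526.6,-342.4,0],[526.6,-342.4,40]]))
print("tips",f([[522.5+48,-352.6,52],[522.5-48,-352.6,52]]))
print("d",f([[609.5,-145.9,0],[609.5,-145.9,56]]))
print(at_z("side",230+300/5,110+320/5,12), at_z("top",381.6,220.1,12))
p,d=eyes.capture("side"); print(tool()[0].round(1)); need([526.6,-342.4,12])
E
```

```text
b base/top [[301.0, 329.0], [302.0, 280.0]]
tips [[245.0, 251.0], [378.0, 266.0]]
d [[116.0, 464.0], [113.0, 392.0]]
[ 526.14741187 -334.80222912   12.        ] [ 526.57354593 -342.38898902   12.        ]
[ 523.  -352.4   53.1]
shift mm [10.1  3.4 41.1] turn [ 0.2  0.1 -0.4]
```

```bash
python3 -m inch '[[[0.01,0.003,0.015],[0,0,0],1],[[0.01,0.003,0.03],[0,0,0],1],[[0.01,0.003,0.04],[0,0,0],1],[[0.01,0.003,0.04],[0,0,0],1],[[0.01,0.003,0.04],[0,0,0],1]]'
python3 - <<'E'
from h import *
p,d=eyes.capture("side");p,d=eyes.capture("side"); print(arm.get_state()['eef_pos'],arm.get_state()['ft_force']); need([526.6,-342.4,12])
cv2.imwrite("pics/c4.png",cv2.resize(p[130:210,240:340],None,fx=6,fy=6,interpolation=cv2.INTER_CUBIC))
E
```

```text
clock: 2.35
eef_pos: [524.3, -340.5, 9.8]
orientation: [-0.001, 0.709, 0.705, -0.0]
ft_force: [0.7, 1.0, -0.1]
width: 85.3
finger_force: 0.0
[ 525.18263677 -341.07862614   10.97339396] [ 0.28865625 -0.40337027  0.48113605]
shift mm [-1.3  1.4 -1. ] turn [ 0.   0.  -0.4]
```

View pics/c4.png

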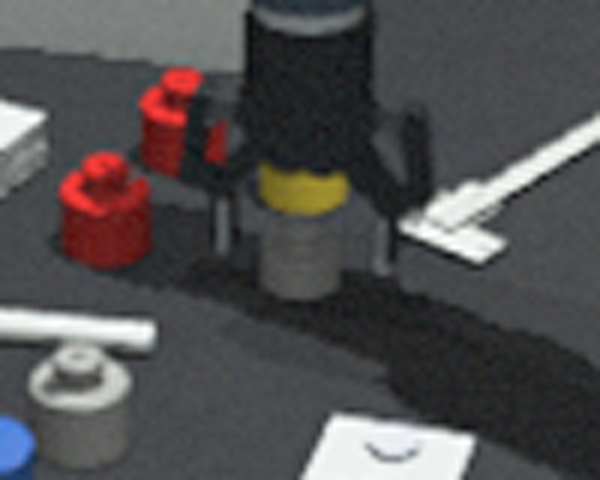

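The crop shows the finger pads at (222,235) and (385,250) on either side of b (300,260), centred. I'll close and lift.

```bash
python3 -m inch '[[[0,0,0],[0,0,0],-0.3],[[0,0,0],[0,0,0],-0.5],[[0,0,0],[0,0,0],-1],[[0,0,0],[0,0,0],-1],[[0,0,0],[0,0,0],-1]]' 60;python3 -m inch '[[[0,0,0],[0,0,0],-1],[[0,0,0],[0,0,0],-1],[[0,0,-0.01],[0,0,0],-1],[[0,0,-0.03],[0,0,0],-1],[[0,0,-0.05],[0,0,0],-1]]'
python3 - <<'E'
from h import *
p,d=eyes.capture("side");p,d=eyes.capture("side"); s=arm.get_state();print(s['eef_pos'],s['ft_force'],s['width'],s['finger_force']); need([449.2,79.9,90])
E
```

```text
clock: 2.95
eef_pos: [526.5, -341.2, 12.2]
orientation: [0.002, 0.709, 0.705, 0.001]
ft_force: [0.1, -0.4, 5.5]
width: 45.7
finger_force: 62.5
clock: 3.45
eef_pos: [522.0, -339.5, 59.1]
orientation: [-0.003, 0.709, 0.705, -0.001]
ft_force: [0.0, 0.3, -4.7]
width: 45.7
finger_force: 62.3
[ 525.62550075 -341.45870323   62.62372589] [ 0.50340986 -0.89677311 -3.02454585] 45.494812598938935 62.45882081100717
shift mm [420.8 -79.1 -28.3] turn [ 0.1  0.1 -0.4]
```

Run:
```python
from h import *
p,d=eyes.capture("side");q,d2=eyes.capture("top")
a=cv2.resize(p[110:190,250:330],None,fx=5,fy=5,interpolation=cv2.INTER_CUBIC);b=cv2.resize(q[180:260,335:415],None,fx=5,fy=5,interpolation=cv2.INTER_CUBIC)
cv2.imwrite("pics/c5.png",np.hstack([a,b]));print((proj("side",tool()[0])-[250,110])*5,(proj("top",tool()[0])-[335,180])*5)
```

```text
[[205.95131399 256.9246847 ]] [[245.76070422 191.6545816 ]]
```

View pics/c5.png

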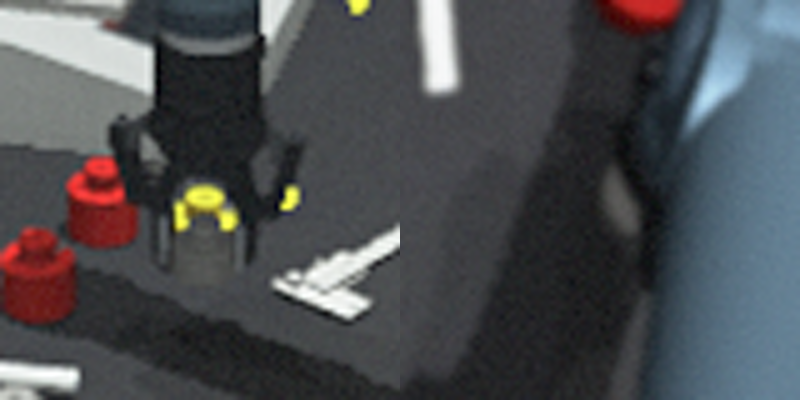

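The side half shows b upright between the pads at (203,245), and the top half shows its left edge at (605,195). The grasp is good, so I'll carry it to the second disc from the post.

```bash
python3 -m inch '[[[0.025,-0.005,-0.006],[0,0,0],-1],[[0.07,-0.013,-0.015],[0,0,0],-1],[[0.115,-0.021,-0.025],[0,0,0],-1],[[0.16,-0.03,-0.03],[0,0,0],-1],[[0.205,-0.038,-0.03],[0,0,0],-1]]';python3 -m inch '[[[0.045,-0.009,0],[0,0,0],-1],[[0.09,-0.018,0],[0,0,0],-1],[[0.135,-0.026,0],[0,0,0],-1],[[0.18,-0.034,0],[0,0,0],-1],[[0.205,-0.039,0],[0,0,0],-1]]'; python3 -m inch '[[[0.005,-0.001,0],[0,0,0],-1],[[0.008,-0.002,0.01],[0,0,0],-1],[[0.01,-0.002,0.02],[0,0,0],-1],[[0.01,-0.002,0.03],[0,0,0],-1],[[0.01,-0.002,0.03],[0,0,0],-1]]'
python3 - <<'E'
from h import *
for i in range(3):p,d=eyes.capture("side")
q,d2=eyes.capture("top")
s=arm.get_state();print(s['eef_pos'],s['ft_force'],s['width'],s['finger_force']); need([449.2,79.9,25])
o=s['eef_pos'];u=np.round(proj("side",o)[0]).astype(int);w=np.round(proj("top",o)[0]).astype(int);print(u,w)
a=cv2.resize(p[u[1]-45:u[1]+45,u[0]-45:u[0]+45],(400,400),interpolation=cv2.INTER_CUBIC);b=cv2.resize(q[w[1]-45:w[1]+45,w[0]-45:w[0]+45],(400,400),interpolation=cv2.INTER_CUBIC)
cv2.imwrite("pics/c6.png",np.hstack([a,b]))
E
```

```text
clock: 4.15
eef_pos: [486.5, -133.7, 89.9]
orientation: [-0.001, 0.709, 0.705, -0.001]
ft_force: [1.0, 0.7, -3.4]
width: 45.6
finger_force: 62.5
clock: 4.65
eef_pos: [447.6, 74.0, 89.5]
orientation: [-0.002, 0.707, 0.707, -0.001]
ft_force: [1.0, 0.3, -4.2]
width: 45.6
finger_force: 62.5
clock: 5.15
eef_pos: [446.7, 77.9, 58.4]
orientation: [-0.001, 0.71, 0.704, -0.002]
ft_force: [-1.0, -0.4, -3.4]
width: 45.6
finger_force: 62.4
[448.98840987  79.32663261  60.85801491] [ 0.71348977 -0.55828154 -4.09225423] 45.23828841211913 62.43442504084669
shift mm [ 0.6  0.2 35.9] turn [ 0.  -0.  -0.4]
[287 236] [222 250]
```

View pics/c6.png

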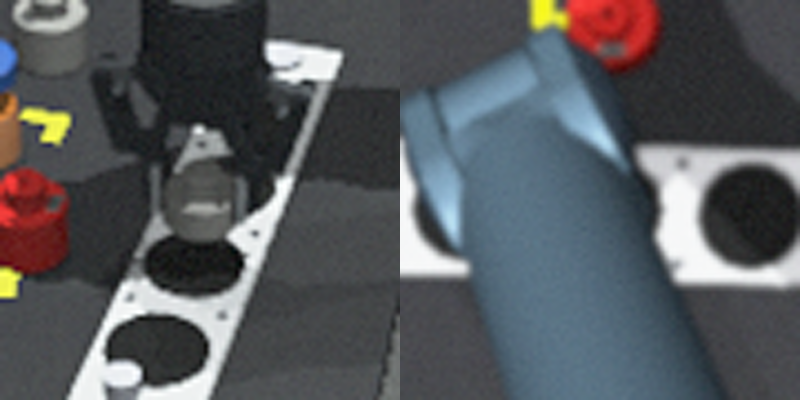

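Run:
```python
from h import *
p,d=eyes.capture("side")
o=tool()[0];u=np.round(proj("side",o)[0]).astype(int)
a=p[u[1]-22:u[1]+23,u[0]-25:u[0]+25]
a=np.clip(a.astype(float)*1.8,0,255).astype(np.uint8)
cv2.imwrite("pics/c7.png",cv2.resize(a,None,fx=10,fy=10,interpolation=cv2.INTER_CUBIC))
P=cloud("side",d)
for r in range(-14,10,2):print(P[u[1]+r,u[0]].round(0),end=' ')
print((proj("side",[[o[0],o[1],o[2]-12],[o[0],o[1],o[2]+10],[o[0],o[1],o[2]+28],[449.2,79.9,13]])-u+[25,22])*10)
```

```text
[477. -57.   8.] [476. -49.   6.] [473. -37.   8.] [449.  79.  88.] [448.  86.  87.] [447.  90.  83.] [447.  89.  76.] [446.  92.  71.] [444. 102.  72.] [444. 102.  66.] [443. 103.  59.] [443. 104.  54.] [[247.33468255 254.76015974]
 [248.18888266 192.05401835]
 [248.89962326 139.86294724]
 [245.4533419  355.98140327]]
```

View pics/c7.png

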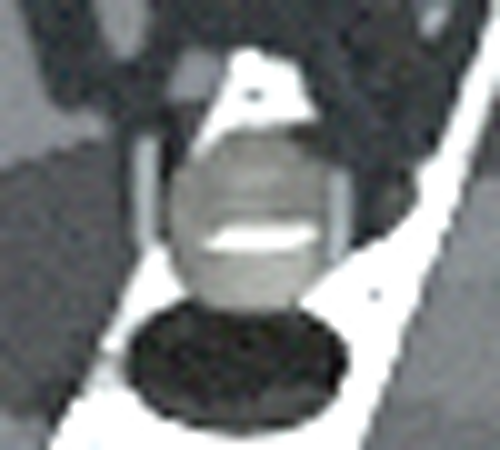

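The knob is at (449,79,88) and the front face at y≈103, z 54–72, so b is upright and centred. It hangs above the disc whose centre is at (240,365) in the crop. I'll lower and release.

```bash
python3 -m inch '[[[0,0,0.015],[0,0,0],-1],[[0,0,0.025],[0,0,0],-1],[[0,0,0.032],[0,0,0],-1],[[0,0,0.035],[0,0,0],-1],[[0,0,0.036],[0,0,0],-1]]'; python3 -m inch '[[[0,0,0],[0,0,0],-1],[[0,0,0],[0,0,0],-1],[[0,0,0],[0,0,0],0.4],[[0,0,0],[0,0,0],0.4],[[0,0,0],[0,0,0],0.4]]';  python3 -m inch '[[[0,0,0],[0,0,0],0.6],[[0,0,-0.02],[0,0,0],0.6],[[0,0,-0.05],[0,0,0],1],[[0,0,-0.09],[0,0,0],1],[[0,0,-0.09],[0,0,0],1]]'
python3 - <<'E'
from h import *
for i in range(2):p,d=eyes.capture("side")
print(tool()[0]);need([609.5,-145.9,100])
q=p;P=cloud("side",d);w=P[195:285,240:335].reshape(-1,3)
m=(w[:,2]>20)&(w[:,2]<60)&(abs(w[:,0]-449)<30)&(abs(w[:,1]-80)<30);v=w[m];print(len(v),v.min(0),v.max(0)); k=v[v[:,2]>47];print(k.mean(0))
E
```

```text
clock: 5.9
eef_pos: [448.0, 79.7, 25.1]
orientation: [-0.0, 0.709, 0.705, -0.001]
ft_force: [-5.1, -1.7, 10.0]
width: 45.5
finger_force: 63.8
clock: 6.4
eef_pos: [449.7, 80.2, 25.2]
orientation: [0.001, 0.709, 0.705, 0.001]
ft_force: [-0.1, 0.8, 0.9]
width: 59.9
finger_force: 0.0
clock: 6.9
eef_pos: [453.3, 81.0, 119.7]
orientation: [0.004, 0.709, 0.705, 0.005]
ft_force: [1.9, 0.2, 0.2]
width: 85.0
finger_force: 0.0
[449.72739537  79.87067104 115.8739511 ]
shift mm [-224.7  161.2   16.4] turn [ 0.2  0.  -0.4]
222 [426.53119122  63.1750498   20.48568988] [472.81770903 108.9719462   54.61823954]
[450.03761501  82.83676952  50.5598802 ]
```

b stands on its disc, with the knob at (450,82,50.6). Next is d, along the rail first and then outward.

```bash
python3 -m inch '[[[-0.03,0,0],[0,0,0],1],[[-0.075,0,0],[0,0,0],1],[[-0.12,0,0],[0,0,0],1],[[-0.165,0.02,0],[0,0,0],1],[[-0.21,0.05,0],[0,0,0],1]]'; python3 -m inch '[[[-0.015,0.035,0],[0,0,0],1],[[-0.015,0.07,0],[0,0,0],1],[[-0.015,0.1,0.01],[0,0,0],1],[[-0.015,0.111,0.02],[0,0,0],1],[[-0.015,0.111,0.03],[0,0,0],1]]'
python3 - <<'E'
from h import *
for i in range(3):p,d=eyes.capture("side")
P=cloud("side",d);w=P[140:240,190:300].reshape(-1,3)
m=(w[:,2]>12)&(w[:,2]<62)&(abs(w[:,0]-609)<40)&(abs(w[:,1]+146)<40);v=w[m];print(len(v),v.min(0),v.max(0)); k=v[v[:,2]>48];print(k.mean(0))
print(tool()[0]);need([609.5,-145.9,14])
E
```

```text
clock: 7.5
eef_pos: [492.2, -129.1, 112.6]
orientation: [-0.002, 0.71, 0.705, -0.002]
ft_force: [1.3, -0.3, -0.4]
width: 85.4
finger_force: 0.0
clock: 8.0
eef_pos: [606.5, -142.0, 82.3]
orientation: [-0.001, 0.709, 0.705, -0.0]
ft_force: [-0.9, 0.4, 0.0]
width: 85.4
finger_force: 0.0
234 [ 584.15421424 -168.40102693   12.11711434] [ 637.47061704 -111.46962858   56.9131946 ]
[ 610.96494244 -141.10488088   53.30008043]
[ 602.88323364 -142.46252035   82.0932991 ]
shift mm [-3.5  7.1 68. ] turn [-0.3 -0.1 -0.4]
```

```bash
python3 -m inch '[[[-0.002,0.006,0.005],[0,0,0],1],[[-0.002,0.006,0.02],[0,0,0],1],[[-0.002,0.006,0.04],[0,0,0],1],[[-0.002,0.006,0.058],[0,0,0],1],[[-0.002,0.006,0.064],[0,0,0],1]]'; python3 -m inch '[[[0,0,0],[0,0,0],1],[[0,0,0.002],[0,0,0],1],[[0,0,0.002],[0,0,0],1],[[0,0,0.002],[0,0,0],1],[[0,0,0.002],[0,0,0],1]]';python3 - <<'E'
from h import *
print(tool()[0]);need([610,-144.5,14])
E
```

```text
clock: 8.65
eef_pos: [609.4, -144.6, 17.8]
orientation: [-0.002, 0.709, 0.705, -0.001]
ft_force: [0.5, 0.5, -0.0]
width: 85.4
finger_force: 0.0
clock: 9.15
eef_pos: [612.5, -144.9, 19.6]
orientation: [0.001, 0.709, 0.705, 0.0]
ft_force: [1.0, -0.7, 0.2]
width: 85.4
finger_force: 0.0
[ 612.48409051 -144.92405503   19.55021759]
shift mm [ 0.4 -2.5  5.5] turn [ 0.1  0.  -0.4]
```

```bash
python3 -m inch '[[[0,-0.002,0.004],[0,0,0],1],[[0,-0.002,0.004],[0,0,0],0.3],[[0,-0.002,0.004],[0,0,0],-0.2],[[0,-0.002,0.004],[0,0,0],-1],[[0,-0.002,0.004],[0,0,0],-1]]' 70;python3 -m inch '[[[0,0,0],[0,0,0],-1],[[0,0,0],[0,0,0],-1],[[0,0,-0.01],[0,0,0],-1],[[0,0,-0.03],[0,0,0],-1],[[0,0,-0.05],[0,0,0],-1]]'
python3 - <<'E'
from h import *
for i in range(3):p,d=eyes.capture("side")
P=cloud("side",d);w=P[140:240,190:300].reshape(-1,3);o=tool()[0]
m=(w[:,2]>85)&(w[:,2]<o[2]+45)&(abs(w[:,0]-609)<15)&(abs(w[:,1]+146)<15);v=w[m];print(len(v),v.mean(0),v.max(0))
print(o);need([440.2,-89.6,75])
E
```

```text
clock: 9.65
eef_pos: [609.9, -144.9, 15.0]
orientation: [-0.0, 0.709, 0.705, -0.0]
ft_force: [-1.0, -0.0, 1.4]
width: 52.3
finger_force: 74.6
clock: 10.15
eef_pos: [607.7, -144.3, 63.2]
orientation: [-0.002, 0.709, 0.705, -0.001]
ft_force: [0.1, -0.0, -4.7]
width: 52.2
finger_force: 74.5
73 [ 609.00778195 -142.26661422   98.35672458] [ 623.89364696 -131.25103113  109.8805672 ]
[ 610.70528625 -144.8538409    65.47930046]
shift mm [  54.2 -170.8  -10. ] turn [ 0.1  0.  -0.4]
```

d is held and lifted. I'll draw in over the rail, then move across to the far disc.

```bash
python3 -m inch '[[[0,-0.025,-0.01],[0,0,0],-1],[[0,-0.065,-0.01],[0,0,0],-1],[[0.01,-0.11,-0.01],[0,0,0],-1],[[0.03,-0.15,-0.01],[0,0,0],-1],[[0.053,-0.17,-0.01],[0,0,0],-1]]'; python3 -m inch '[[[0,0,0.005],[0,0,0],-1],[[0,0,0.015],[0,0,0],-1],[[0,0,0.02],[0,0,0],-1],[[0,0,0.02],[0,0,0],-1],[[0,0,0.02],[0,0,0],-1]]'
python3 - <<'E'
from h import *
for i in range(3):p,d=eyes.capture("side")
P=cloud("side",d);w=P[140:260,220:340].reshape(-1,3);o=tool()[0]
m=(w[:,2]>o[2]+26)&(w[:,2]<o[2]+45)&(abs(w[:,0]-440)<15)&(abs(w[:,1]+90)<15);v=w[m];print(len(v),v.mean(0),v.max(0))
print(o);need([440.2,-89.6,28])
E
```

```text
clock: 10.8
eef_pos: [432.5, -91.2, 72.0]
orientation: [-0.004, 0.711, 0.704, -0.004]
ft_force: [-0.2, 0.7, -6.9]
width: 52.1
finger_force: 75.8
clock: 11.3
eef_pos: [440.8, -91.2, 54.4]
orientation: [-0.0, 0.71, 0.705, 0.0]
ft_force: [-0.0, -0.1, -5.1]
width: 51.8
finger_force: 75.7
57 [442.15185118 -87.26536037  91.36600791] [454.1878536  -75.28126005  97.29505453]
[440.96385319 -91.02338705  54.96558108]
shift mm [ 1.4 -0.8 27. ] turn [ 0.  -0.  -0.4]
```

```bash
python3 -m inch '[[[0.001,-0.001,0.012],[0,0,0],-1],[[0.001,-0.001,0.02],[0,0,0],-1],[[0.001,-0.001,0.025],[0,0,0],-1],[[0.001,-0.001,0.027],[0,0,0],-1],[[0.001,-0.001,0.027],[0,0,0],-1]]'; python3 -m inch '[[[0,0,0],[0,0,0],-1],[[0,0,0],[0,0,0],-1],[[0,0,0],[0,0,0],0.55],[[0,0,0],[0,0,0],0.55],[[0,0,0],[0,0,0],0.55]]';  python3 -m inch '[[[0,0,0],[0,0,0],0.7],[[0,0,-0.02],[0,0,0],0.7],[[0,0,-0.05],[0,0,0],1],[[0,0,-0.095],[0,0,0],1],[[0,0,-0.095],[0,0,0],1]]'
python3 - <<'E'
from h import *
for i in range(2):p,d=eyes.capture("side")
print(tool()[0]);need([627.5,167.1,110])
P=cloud("side",d);w=P[140:285,200:340].reshape(-1,3)
m=(w[:,2]>60)&(w[:,2]<75)&(abs(w[:,0]-440)<30)&(abs(w[:,1]+90)<30);v=w[m];print(len(v),v.mean(0), v.max(0))
E
```

```text
clock: 11.95
eef_pos: [438.1, -89.5, 28.0]
orientation: [-0.001, 0.709, 0.705, -0.001]
ft_force: [-4.3, 0.6, 3.6]
width: 52.0
finger_force: 76.8
clock: 12.45
eef_pos: [440.8, -89.9, 28.3]
orientation: [0.001, 0.709, 0.705, 0.001]
ft_force: [-0.2, 0.6, -0.4]
width: 65.9
finger_force: 0.0
clock: 12.95
eef_pos: [444.7, -90.5, 128.4]
orientation: [0.006, 0.709, 0.705, 0.003]
ft_force: [1.6, 0.1, 0.4]
width: 85.7
finger_force: 0.0
[440.72619021 -90.14283113 124.21700419]
shift mm [258.5 185.   14.6] turn [ 0.2  0.1 -0.4]
48 [440.6859636  -85.76134032  66.38542493] [454.04882238 -69.65631256  69.96895774]
```

d is down on the far disc. Next is a: along the rail, then outward.

```bash
python3 -m inch '[[[0.03,0,0],[0,0,0],1],[[0.075,0,0],[0,0,0],1],[[0.12,0,0],[0,0,0],1],[[0.165,0,0],[0,0,0],1],[[0.21,0.01,0],[0,0,0],1]]'; python3 -m inch '[[[0.035,0.03,0],[0,0,0],1],[[0.047,0.07,0],[0,0,0],1],[[0.048,0.11,0.01],[0,0,0],1],[[0.048,0.15,0.02],[0,0,0],1],[[0.048,0.173,0.03],[0,0,0],1]]'
python3 - <<'E'
from h import *
for i in range(4):p,d=eyes.capture("side")
P=cloud("side",d);w=P[200:300,150:270].reshape(-1,3)
m=(w[:,2]>12)&(w[:,2]<60)&(abs(w[:,0]-627)<40)&(abs(w[:,1]-167)<40);v=w[m];print(len(v),v.min(0),v.max(0)); k=v[v[:,2]>40];print(k.mean(0))
print(tool()[0]);need([627.5,167.1,14])
E
```

```text
clock: 13.55
eef_pos: [447.8, 121.0, 120.9]
orientation: [-0.001, 0.709, 0.705, -0.002]
ft_force: [1.3, -0.2, -1.1]
width: 85.6
finger_force: 0.0
clock: 14.05
eef_pos: [626.0, 166.3, 90.0]
orientation: [-0.0, 0.71, 0.704, -0.001]
ft_force: [-0.3, 0.6, -0.2]
width: 85.1
finger_force: 0.0
337 [600.10302121 134.62828847  12.27243862] [658.98083267 196.12158453  46.20093734]
[629.39815428 166.03484485  43.63796261]
[622.10601498 166.79419037  90.18041488]
shift mm [ 0.4  5.8 76.2] turn [-0.3  0.  -0.4]
```

```bash
python3 -m inch '[[[0,0.005,0.01],[0,0,0],1],[[0,0.005,0.025],[0,0,0],1],[[0,0.005,0.035],[0,0,0],1],[[0,0.005,0.035],[0,0,0],1],[[0,0.005,0.035],[0,0,0],1]]'
python3 - <<'E'
from h import *
for i in range(4):p,d=eyes.capture("side")
print(tool()[0]);need([628.5,165.5,14])
u=np.round(proj("side",[628,166,30])[0]).astype(int);print(u)
a=p[u[1]-40:u[1]+30,u[0]-40:u[0]+40];cv2.imwrite("pics/c8.png",cv2.resize(a,None,fx=7,fy=7,interpolation=cv2.INTER_CUBIC))
E
```

```text
clock: 14.75
eef_pos: [628.0, 167.0, 57.1]
orientation: [-0.0, 0.709, 0.705, -0.001]
ft_force: [0.2, -0.6, -0.1]
width: 85.2
finger_force: 0.0
[629.39976128 167.36912067  58.59202378]
shift mm [-1.9 -1.  44.6] turn [ 0.1 -0.  -0.4]
[216 255]
```

View pics/c8.png

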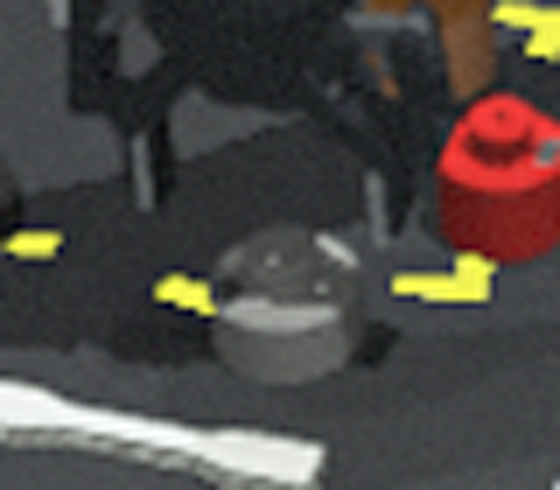

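Run:
```python
from h import *
o=tool()[0];f=lambda P:((proj("side",P)-[176,215])*7).round(0).tolist()
print("pads@tip",f([[o[0]+43,o[1],o[2]],[o[0]-43,o[1],o[2]]]),"a",f([[628.5,165.5,0],[628.5,165.5,28],[598.5,165.5,14],[658.5,165.5,14]]))
```

```text
pads@tip [[166.0, 208.0], [378.0, 240.0]] a [[286.0, 336.0], [281.0, 282.0], [356.0, 320.0], [211.0, 298.0]]
```

```bash
python3 -m inch '[[[-0.001,-0.003,0.005],[0,0,0],1],[[-0.001,-0.003,0.015],[0,0,0],1],[[-0.001,-0.003,0.03],[0,0,0],1],[[-0.001,-0.003,0.04],[0,0,0],1],[[-0.001,-0.003,0.043],[0,0,0],1]]';python3 -m inch '[[[0,0,0],[0,0,0],1],[[0,0,0],[0,0,0],1],[[0,0,0],[0,0,0],0.3],[[0,0,0],[0,0,0],-0.2],[[0,0,0],[0,0,0],-1]]' 80;python3 -m inch '[[[0,0,0],[0,0,0],-1],[[0,0,0],[0,0,0],-1],[[0,0,-0.01],[0,0,0],-1],[[0,0,-0.03],[0,0,0],-1],[[0,0,-0.05],[0,0,0],-1]]'
python3 - <<'E'
from h import *
for i in range(3):p,d=eyes.capture("side")
P=cloud("side",d);w=P[190:300,150:280].reshape(-1,3);o=tool()[0]
m=(w[:,2]>o[2]+20)&(w[:,2]<o[2]+40)&(abs(w[:,0]-627)<15)&(abs(w[:,1]-167)<15);v=w[m];print(len(v),v.mean(0),v.max(0))
print(o);need([444.9,-5,75])
E
```

```text
clock: 15.45
eef_pos: [623.9, 165.4, 12.0]
orientation: [-0.001, 0.709, 0.705, -0.002]
ft_force: [0.5, -0.1, 0.1]
width: 85.6
finger_force: 0.0
clock: 15.95
eef_pos: [628.2, 166.6, 16.9]
orientation: [0.001, 0.709, 0.705, 0.002]
ft_force: [1.6, -0.8, 4.9]
width: 56.5
finger_force: 86.8
clock: 16.45
eef_pos: [622.0, 164.8, 62.2]
orientation: [-0.002, 0.709, 0.705, -0.004]
ft_force: [-0.3, 0.1, -6.7]
width: 56.6
finger_force: 87.0
81 [626.15958487 167.47574667  92.53360121] [640.49236934 181.35703227  97.53087055]
[625.38541329 166.08278232  64.72364571]
shift mm [-172.2 -179.4  -10.3] turn [-0.  -0.  -0.4]
```

a is held. I'll draw in at height, then go over b (top at 53 mm) to the third disc.

```bash
python3 -m inch '[[[0,-0.02,-0.015],[0,0,0],-1],[[0,-0.055,-0.03],[0,0,0],-1],[[0,-0.1,-0.04],[0,0,0],-1],[[0,-0.145,-0.045],[0,0,0],-1],[[0,-0.18,-0.045],[0,0,0],-1]]'; python3 -m inch '[[[-0.03,0,0],[0,0,0],-1],[[-0.075,0,0],[0,0,0],-1],[[-0.12,0,0],[0,0,0],-1],[[-0.155,0,0],[0,0,0],-1],[[-0.171,0,0],[0,0,0],-1]]'; python3 -m inch '[[[0,0,0.005],[0,0,0],-1],[[0,0,0.025],[0,0,0],-1],[[0,0,0.045],[0,0,0],-1],[[0,0,0.05],[0,0,0],-1],[[0,0,0.05],[0,0,0],-1]]';python3 - <<'E'
from h import *
for i in range(4):p,d=eyes.capture("side")
P=cloud("side",d);w=P[140:280,200:340].reshape(-1,3);o=tool()[0]
m=(w[:,2]>o[2]+20)&(w[:,2]<o[2]+40)&(abs(w[:,0]-444)<15)&(abs(w[:,1]+5)<15);v=w[m];print(len(v),v.mean(0),v.max(0))
print(o);need([444.9,-5,29])
E
```

```text
clock: 17.1
eef_pos: [440.8, 166.4, 108.1]
orientation: [-0.001, 0.709, 0.705, -0.003]
ft_force: [-0.0, 0.6, -5.4]
width: 56.5
finger_force: 88.4
clock: 17.6
eef_pos: [441.6, -8.6, 107.8]
orientation: [-0.001, 0.711, 0.703, -0.003]
ft_force: [0.5, -0.1, -6.2]
width: 56.7
finger_force: 88.5
clock: 18.1
eef_pos: [442.5, -2.7, 58.1]
orientation: [-0.002, 0.709, 0.706, -0.001]
ft_force: [0.0, 0.1, -6.4]
width: 56.6
finger_force: 88.4
54 [445.84819843  -2.72788676  86.83199728] [458.28034959   9.64790038  90.80114896]
[445.76061377  -3.30966217  60.59232405]
shift mm [-1.7 -0.9 31.6] turn [ 0.1 -0.  -0.3]
```

```bash
python3 -m inch '[[[-0.001,-0.001,0.015],[0,0,0],-1],[[-0.001,-0.001,0.025],[0,0,0],-1],[[-0.001,-0.001,0.03],[0,0,0],-1],[[-0.001,-0.001,0.031],[0,0,0],-1],[[-0.001,-0.001,0.031],[0,0,0],-1]]'; python3 -m inch '[[[0,0,0],[0,0,0],-1],[[0,0,0],[0,0,0],-1],[[0,0,0],[0,0,0],0.7],[[0,0,0],[0,0,0],0.7],[[0,0,0],[0,0,0],0.7]]';  python3 -m inch '[[[0,0,0],[0,0,0],0.8],[[0,0,-0.02],[0,0,0],0.8],[[0,0,-0.05],[0,0,0],1],[[0,0,-0.095],[0,0,0],1],[[0,0,-0.095],[0,0,0],1]]'
python3 - <<'E'
from h import *
for i in range(2):p,d=eyes.capture("side")
print(tool()[0]);need([593,303.6,110])
P=cloud("side",d);w=P[140:285,200:340].reshape(-1,3)
m=(w[:,2]>50)&(w[:,2]<65)&(abs(w[:,0]-445)<30)&(abs(w[:,1]+5)<30);v=w[m];print(len(v),v.mean(0), v.max(0))
E
```

```text
clock: 18.8
eef_pos: [443.4, -4.9, 29.9]
orientation: [-0.0, 0.709, 0.705, -0.001]
ft_force: [-4.6, 0.4, 5.0]
width: 56.2
finger_force: 89.7
clock: 19.3
eef_pos: [445.4, -4.6, 29.6]
orientation: [0.001, 0.709, 0.705, 0.001]
ft_force: [0.5, 0.4, -0.3]
width: 72.5
finger_force: 0.0
clock: 19.8
eef_pos: [449.2, -4.4, 129.3]
orientation: [0.005, 0.709, 0.705, 0.004]
ft_force: [0.8, -0.4, -0.1]
width: 85.5
finger_force: 0.0
[445.20880979  -4.88850071 125.17492432]
shift mm [309.5 145.7  15.5] turn [ 0.2  0.  -0.4]
70 [445.76805897  -3.77158906  56.42036466] [461.08369367  10.30890209  60.13361054]
```

a is placed. Now c.

```bash
python3 -m inch '[[[0.03,0,0],[0,0,0],1],[[0.075,0,0],[0,0,0],1],[[0.12,0,0],[0,0,0],1],[[0.165,0,0],[0,0,0],1],[[0.205,0.015,0],[0,0,0],1]]'; python3 -m inch '[[[0.035,0.025,0],[0,0,0],1],[[0.07,0.055,0],[0,0,0],1],[[0.095,0.09,0.01],[0,0,0],1],[[0.105,0.12,0.025],[0,0,0],1],[[0.105,0.13,0.04],[0,0,0],1]]'; python3 -m inch '[[[0,0,0.01],[0,0,0],1],[[0,0,0.02],[0,0,0],1],[[0,0,0.025],[0,0,0],1],[[0,0,0.025],[0,0,0],1],[[0,0,0.025],[0,0,0],1]]'
python3 - <<'E'
from h import *
for i in range(4):p,d=eyes.capture("side")
P=cloud("side",d);w=P[240:340,150:270].reshape(-1,3)
m=(w[:,2]>9)&(w[:,2]<45)&(abs(w[:,0]-593)<30)&(abs(w[:,1]-303)<30);v=w[m];print(len(v),v.min(0),v.max(0)); k=v[v[:,2]>27];print(k.mean(0))
o=tool()[0];print(o);need([593,303.6,11])
u=np.array([212,280]);a=p[u[1]-40:u[1]+30,u[0]-40:u[0]+40];cv2.imwrite("pics/c9.png",cv2.resize(a,None,fx=7,fy=7,interpolation=cv2.INTER_CUBIC))
f=lambda P:((proj("side",P)-[172,240])*7).round(0).tolist()
print("pads@tip",f([[o[0]+43,o[1],o[2]],[o[0]-43,o[1],o[2]]]),"c",f([[593,303.6,0],[593,303.6,16]]))
E
```

```text
clock: 20.4
eef_pos: [456.7, 201.8, 121.8]
orientation: [-0.001, 0.708, 0.706, -0.002]
ft_force: [0.7, -0.3, 0.7]
width: 85.4
finger_force: 0.0
clock: 20.9
eef_pos: [592.6, 306.3, 81.2]
orientation: [-0.001, 0.709, 0.705, 0.0]
ft_force: [-0.5, -1.2, 0.4]
width: 85.3
finger_force: 0.0
clock: 21.4
eef_pos: [590.3, 304.5, 59.4]
orientation: [0.0, 0.709, 0.705, 0.0]
ft_force: [0.1, 0.6, -0.1]
width: 85.4
finger_force: 0.0
153 [578.45455569 283.70993259   9.05070718] [612.72162562 321.39249516  34.54063947]
[596.08229473 302.64198163  31.43025612]
[591.15055683 304.59303237  59.85422792]
shift mm [-1.   1.8 48.9] turn [ 0.1 -0.  -0.4]
pads@tip [[159.0, 282.0], [391.0, 321.0]] c [[283.0, 420.0], [280.0, 388.0]]
```

View pics/c9.png

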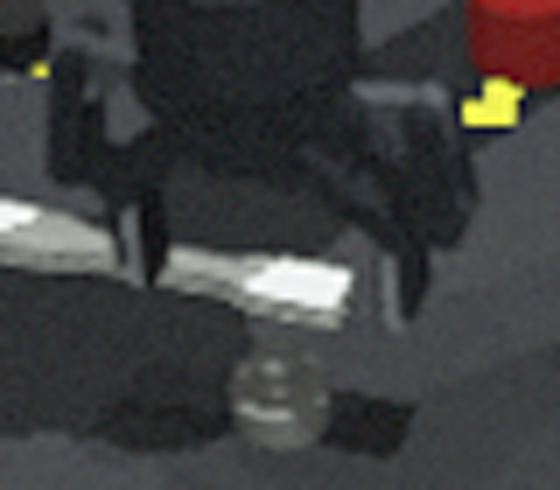

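c stands at (281,395) between the open pads at (130,240) and (395,285). I'll descend, close and lift.

```bash
python3 -m inch '[[[-0.001,0.001,0.01],[0,0,0],1],[[-0.001,0.001,0.025],[0,0,0],1],[[-0.001,0.001,0.038],[0,0,0],1],[[-0.001,0.001,0.045],[0,0,0],1],[[-0.001,0.001,0.048],[0,0,0],1]]';python3 -m inch '[[[0,0,0],[0,0,0],1],[[0,0,0],[0,0,0],1],[[0,0,0],[0,0,0],0],[[0,0,0],[0,0,0],-0.2],[[0,0,0],[0,0,0],-1]]' 50;python3 -m inch '[[[0,0,0],[0,0,0],-1],[[0,0,0],[0,0,0],-1],[[0,0,0],[0,0,0],-1],[[0,0,0],[0,0,0],-1],[[0,0,0],[0,0,0],-1]]';python3 -m inch '[[[0,0,-0.01],[0,0,0],-1],[[0,0,-0.03],[0,0,0],-1],[[0,0,-0.05],[0,0,0],-1],[[0,0,-0.07],[0,0,0],-1],[[0,0,-0.09],[0,0,0],-1]]'
python3 - <<'E'
from h import *
for i in range(3):p,d=eyes.capture("side")
P=cloud("side",d);w=P[200:340,150:280].reshape(-1,3);o=tool()[0]
m=(w[:,2]>o[2]-15)&(w[:,2]<o[2]+30)&(abs(w[:,0]-593)<12)&(abs(w[:,1]-304)<21);v=w[m];print(len(v),v.mean(0),v.min(0),v.max(0))
print(o);need([453.6,164.9,100])
E
```

```text
clock: 22.1
eef_pos: [590.4, 302.6, 8.5]
orientation: [-0.001, 0.709, 0.705, -0.002]
ft_force: [-0.0, -0.9, 0.4]
width: 85.6
finger_force: 0.0
clock: 22.6
eef_pos: [592.0, 303.5, 11.3]
orientation: [0.0, 0.709, 0.705, 0.0]
ft_force: [-0.4, 0.4, -0.3]
width: 44.0
finger_force: 0.0
clock: 23.1
eef_pos: [592.6, 303.7, 11.7]
orientation: [0.0, 0.709, 0.705, 0.001]
ft_force: [0.2, -1.0, 4.6]
width: 33.9
finger_force: 50.3
clock: 23.6
eef_pos: [591.8, 303.7, 103.3]
orientation: [0.0, 0.709, 0.705, 0.001]
ft_force: [0.9, -0.2, -1.5]
width: 33.7
finger_force: 50.0
147 [593.06531854 311.32583265 112.61664517] [581.31798504 286.7281506   91.60791657] [604.80873827 323.14743227 129.1400846 ]
[593.26260056 304.59268746 104.05458061]
shift mm [-140.6 -138.8    3. ] turn [ 0.3 -0.2 -0.4]
```

```bash
python3 -m inch '[[[-0.02,-0.02,0],[0,0,0],-1],[[-0.05,-0.05,0],[0,0,0],-1],[[-0.08,-0.08,0],[0,0,0],-1],[[-0.11,-0.11,0],[0,0,0],-1],[[-0.14,-0.139,0],[0,0,0],-1]]'; python3 -m inch '[[[0,0,0],[0,0,0],-1],[[0,0,0.015],[0,0,0],-1],[[0,0,0.035],[0,0,0],-1],[[0,0,0.045],[0,0,0],-1],[[0,0,0.045],[0,0,0],-1]]';python3 - <<'E'
from h import *
for i in range(4):p,d=eyes.capture("side")
P=cloud("side",d);w=P[180:330,200:340].reshape(-1,3);o=tool()[0]
m=(w[:,2]>o[2]-15)&(w[:,2]<o[2]+30)&(abs(w[:,0]-453)<12)&(abs(w[:,1]-165)<21);v=w[m];print(len(v),v.mean(0),v.min(0),v.max(0))
print(o);need([453.6,164.9,24.7])
E
```

```text
clock: 24.25
eef_pos: [449.4, 162.6, 99.8]
orientation: [-0.0, 0.709, 0.705, -0.001]
ft_force: [-0.0, 0.8, -0.8]
width: 33.8
finger_force: 50.0
clock: 24.75
eef_pos: [450.7, 164.7, 53.7]
orientation: [-0.001, 0.709, 0.705, -0.001]
ft_force: [0.0, -0.0, -0.8]
width: 33.6
finger_force: 50.0
129 [452.53758278 170.63734851  62.3454555 ] [441.24136042 148.59452225  44.00170231] [464.77675089 183.27508254  79.98768822]
[452.6537924  165.09248252  56.25829794]
shift mm [-0.2  0.9 31.6] turn [ 0.1 -0.1 -0.3]
```

```bash
python3 -m inch '[[[0,0.001,0.015],[0,0,0],-1],[[0,0.001,0.025],[0,0,0],-1],[[0,0.001,0.03],[0,0,0],-1],[[0,0.001,0.031],[0,0,0],-1],[[0,0.001,0.031],[0,0,0],-1]]'; python3 -m inch '[[[0,0,0],[0,0,0],-1],[[0,0,0],[0,0,0],-1],[[0,0,0],[0,0,0],0.2],[[0,0,0],[0,0,0],0.2],[[0,0,0],[0,0,0],0.2]]';  python3 -m inch '[[[0,0,0],[0,0,0],0.5],[[0,0,-0.02],[0,0,0],0.5],[[0,0,-0.05],[0,0,0],1],[[0,0,-0.095],[0,0,0],1],[[0,0,-0.14],[0,0,0],1]]'
python3 - <<'E'
from h import *
for i in range(3):p,d=eyes.capture("side")
print(tool()[0])
P=cloud("side",d);w=P[140:330,200:360].reshape(-1,3)
for n,x,y,h in(('c',453.6,164.9,47),('b',449.2,79.9,53),('a',444.9,-5,59),('d',440.2,-89.6,69)):
    m=(w[:,2]>h-7)&(w[:,2]<h+6)&(abs(w[:,0]-x)<30)&(abs(w[:,1]-y)<30);v=w[m];print(n,len(v),(v.mean(0)-[x,y,0]).round(1),v.max(0)[2])
cv2.imwrite("pics/c10.png",cv2.resize(p[150:310,190:350],None,fx=3.7,fy=3.7,interpolation=cv2.INTER_CUBIC))
E
```

```text
clock: 25.45
eef_pos: [451.9, 163.6, 24.6]
orientation: [-0.0, 0.709, 0.705, -0.002]
ft_force: [-2.4, -0.9, 4.4]
width: 33.5
finger_force: 50.6
clock: 25.95
eef_pos: [453.3, 164.5, 24.8]
orientation: [0.0, 0.709, 0.705, 0.001]
ft_force: [-0.7, 0.1, 0.4]
width: 51.1
finger_force: 0.0
clock: 26.45
eef_pos: [452.1, 164.1, 165.6]
orientation: [-0.001, 0.709, 0.705, -0.001]
ft_force: [1.2, 0.1, 0.1]
width: 85.3
finger_force: 0.0
[455.89460851 165.41430724 168.39355664]
c 32 [ 1.  -1.3 44.9] 47.92883416284565
b 48 [ 1.2  3.1 50.6] 57.17595895119064
a 24 [ 1.3  2.  55.6] 59.583897283939905
d 9 [ 8.4  3.7 66.9] 69.47076354483852
```

View pics/c10.png

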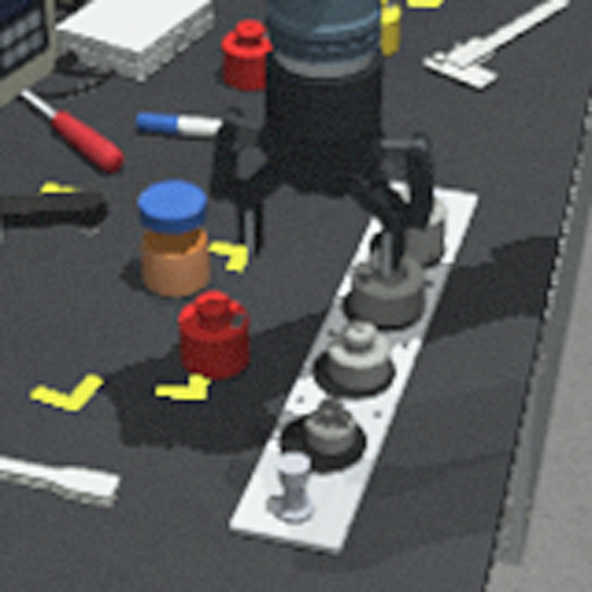

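The crop shows c (333,430), b (357,358) and a (388,290) standing centred on their discs next to the post (295,485), and the jar untouched at (175,240). d at (425,240) is partly hidden, so I'll swing aside and check from above.

```bash
python3 -m inch '[[[-0.04,0,-0.02],[0,0,0],1],[[-0.085,0,-0.03],[0,0,0],1],[[-0.13,0,-0.03],[0,0,0],1],[[-0.175,0,-0.03],[0,0,0],1],[[-0.22,0,-0.03],[0,0,0],1]]'; python3 -m inch '[[[-0.045,0,0],[0,0,0],1],[[-0.09,0,0],[0,0,0],1],[[-0.135,0,0],[0,0,0],1],[[-0.18,0,0],[0,0,0],1],[[-0.22,0,0],[0,0,0],1]]';python3 -m inch '[[[-0.04,0,0],[0,0,0],1],[[-0.08,0,0],[0,0,0],1],[[-0.1,0,0],[0,0,0],1],[[-0.1,0,0],[0,0,0],1],[[-0.1,0,0],[0,0,0],1]]'
python3 - <<'E'
from h import *
p,d=eyes.capture("top");print(tool()[0])
P=cloud("top",d);w=P.reshape(-1,3)
for n,x,y,h in(('c',453.6,164.9,47),('b',449.2,79.9,53),('a',444.9,-5,59),('d',440.2,-89.6,69)):
    m=(w[:,2]>19)&(w[:,2]<75)&(abs(w[:,0]-x)<36)&(abs(w[:,1]-y)<36);v=w[m];print(n,len(v),((v.min(0)+v.max(0))/2-[x,y,0]).round(1),np.ptp(v,axis=0).round(0),v.max(0)[2])
cv2.imwrite("pics/c11.png",cv2.resize(p[160:290,140:340],(800,520),interpolation=cv2.INTER_CUBIC))
E
```

```text
clock: 27.1
eef_pos: [450.1, -57.6, 193.5]
orientation: [-0.001, 0.709, 0.705, -0.001]
ft_force: [0.7, 0.5, 0.1]
width: 85.5
finger_force: 0.0
clock: 27.6
eef_pos: [448.4, -277.9, 192.9]
orientation: [-0.001, 0.71, 0.704, -0.001]
ft_force: [1.1, 0.3, 0.1]
width: 85.3
finger_force: 0.0
clock: 28.1
eef_pos: [449.3, -374.0, 193.5]
orientation: [-0.002, 0.709, 0.705, 0.0]
ft_force: [0.2, 1.1, -0.5]
width: 85.7
finger_force: 0.0
[ 449.87833219 -373.03435609  193.79993278]
c 165 [ 1.2 -2.3 36.2] [55. 58. 34.] 53.10658240540306
b 275 [-3.3 -0.  39.2] [48. 46. 40.] 59.198781182625
a 433 [-2.5 -2.  42.7] [62. 58. 47.] 66.40184125756446
d 354 [-5.3  2.1 46.7] [52. 57. 55.] 74.17479257677837
```

View pics/c11.png

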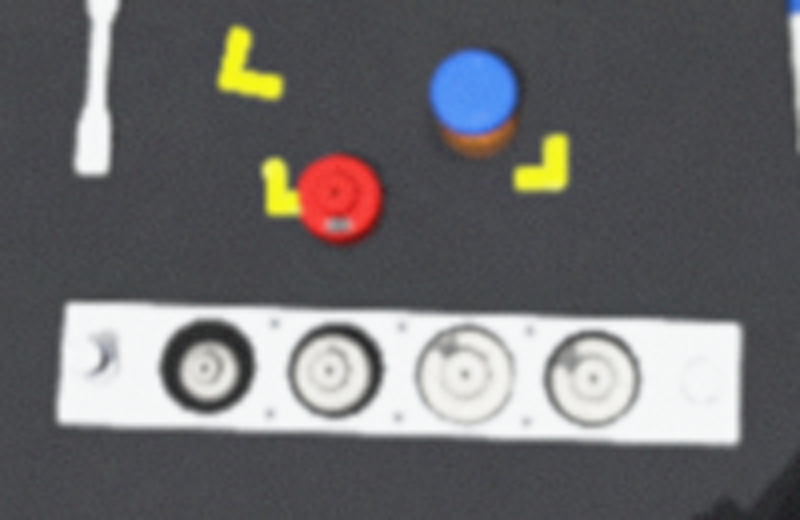

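From above, c (207,369), b (330,371), a (465,374) and d (592,378) stand centred within a few mm on their discs, and the jar is untouched at (473,95). I'll hand the job in.

```bash
python3 -c "
from cell import ticket
print(ticket.sign_off())"
```

```text
the job is handed in; nothing more can be done
None
```

The four grey weights stand upright on the rail in height order from the post outward (34, 40, 46, 56 mm), each within a few mm of its disc's middle; the jar was not moved, and the job was handed in at about 28 s.

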